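# Swing the mortar tamper down and stand it in the empty mould compartment

## Task

Take the mortar tamper by its ball knob and lift it well clear of the bench while it still lies roughly level in the fingers, then ease the grip little by little, without dropping it, until its foot swings down under its own weight, so that it hangs upright from the knob, and grip it firmly again. Lower it foot first into the empty compartment of the two-compartment cube mould until it stands on the plate at the bottom, only then let go, and leave it standing upright there.

Things in the scene. Friction and masses are not known exactly. Their poses are not given: they have to be found in the camera images.
- tamper_knob (a point): centre of the tamper's grey rubber ball knob, 30 mm across, on the end of a 10 mm steel rod with a heavy square foot at its other end (tamper 170 mm long, 0.12 kg). It lies level on the bench, knob centre 15 mm up. x axis: along the rod from knob to foot. Grip: 45 to 50 N across the rod carries it level; eased in steps to 3 N the foot swings down to within 8 degrees of upright; eased at one stroke it drops
- tamper_foot (a point): centre of the end face of the tamper's steel foot (30 x 30 mm, 31 mm long), 155 mm along the rod from the knob's centre; x axis from knob to foot. It stands on this face, the knob's centre then 155 mm above it. For the easing, steps such as 25, 15, 10, 6, 3 N with a short wait at each work well
- mould: fixed steel cube mould: base 88 x 196 x 8 mm with two square compartments side by side, 72 mm inside, 80 mm apart along its y axis, walls 8 mm thick, top 78 mm above the bench. One compartment is filled nearly to the top with a grey mortar cube, the other is empty. Origin: centre of the underside, z up
- base_plate: fixed dark steel plate 68 x 68 x 3 mm at the bottom of the empty compartment, which may be either one. Origin: centre of its underside, 8 mm above the bench; its top, where the tamper shall stand, is 11 mm above the bench

How it is judged:
By the outcome, as a careful person would: the job done as asked, in the order asked, and still so for the second after the job is handed in, with the robot touching nothing.
It also fails if it takes over 67 s, if anything falls off the work surface, if the arm or the gripper's body presses on something with over 40 N, if the wrist force passes 120 N, or if a joint passes its speed limit or range.

## Robot

A 6-joint arm with a two-finger parallel gripper is mounted at the origin on a cart in front of the work surface, level with it; the furniture and walls round the work are solid. World frame = base frame: x ahead of the robot, y to its left, z up, the work surface at z = 0. Lengths are in m, angles in rad, forces in N, time in s.
With the tool pointing down it reaches from about 0.3 to 1 m from the base axis. Payload 5.1 kg.
Tool frame: the origin (TCP) lies midway between the tips of the shut fingers; the grasp point (between the pads) lies 19 mm behind it; z points along the fingers, y is the line along which they close (so a half turn about z gives the same grasp; the last joint's range is limited). The gripper opens to 95 mm and grips with 3 to 60 N. Pads are 20 mm wide; open, the fingers measure 119 mm over their backs; the gripper's body (75 mm by 180 mm) begins 59 mm behind the grasp point.
Start: joints at [-1.187, 0.124, 1.65, -0, 1.367, -0.083], TCP at [0.292, -0.58, 0.215] pointing down, gripper open.
Joint ranges: [-2.61, 2.61], [-1.02, 2.33], [0.03, 2.71], [-1.35, 4.49], [0.32, 2.68], [-2.91, 2.91]. Speed limits (rad/s): [2.57, 2.57, 3.14, 3.14, 3.14, 3.14].

## Interface

Orientations are given as a unit quaternion [x, y, z, w].
In Python, from bench import monitor, imaging, ctrl, models gives the robot as it stands.
- The arm moves only by the tool servo_tool, never from a script. Its argument "moves" is a list of rows, each an object of numbers: "tx", "ty", "tz": the shift along the tool's x, y, z in mm; "roll": the turn about the tool's z in rad; "claw": the opening, from 0 (shut) to 1 (fully open). A call has 1 to 5 rows; each row is the pose to reach, as a shift and turn from the pose commanded when the call began, along the tool's axes at that moment; what a row does not reach only later rows make up. A row lasts 1/10 s, in which the tool goes at most 50 mm and 8.59 degrees, less where a joint would pass 70% of its speed; a pose out of reach is approached as far as the arm can. A call with a gripper value outside its range is refused whole. The fingers move at their own pace and stop on an object; "grip_force" is the grip in N (left out, the last holds). Time passes only in rows, so rows that repeat a pose let the fingers close. It gives the time, the measured TCP pose, the force, the opening and the grip force at its end, in the units of the state.
- monitor.get_obs(): the state, without advancing time (a new reading comes with each control period).
- imaging.read_camera(name): name is "scene" or "side" or "wrist"; returns (picture, depth): 420x560x3 uint8, blue, green, red; 420x560 float32, m along the optical axis (not along the pixel's ray), 0 where there is no reading.
- imaging.get_calibration(name): a dict with "camera_matrix" (3x3 intrinsics, pixels), "k1" (the pictures are not rectified: a ray, as slopes to the right and down, at radius r is drawn at 1 + k1 r^2 times it, then the intrinsics apply), "world_from_camera" (4x4, takes a point from camera to world coordinates). Camera axes: x right, y down, z forward; pixel columns grow to the right and rows downward; lengths in m; the calibration is good to about 2 mm. A picture is of the moment at which its call begins: read the wrist's pose just before it. get_calibration takes no time and is no camera call; for the wrist camera it gives the pose at the moment of the call.
- ctrl.finish_job(): hands the job in; it is judged then, once.
Trained networks look in the newest picture that a camera, given by its name, has taken for a name from the list of things; names that differ only in an ending like _2 or _b are one class to them, and where a whole thing is asked for, a point or a joint stands for the part that bears it (a point fixed in the world has none). Each returns a list of dicts, best first, with "conf" (0 to 1); they miss things now and then, are a little off and sometimes report something else, mostly with a low value. They report only what shows in the picture. A call takes as long as a camera call.
- models.spot_in(camera, thing): "point" ([x, y, z] in m, in world coordinates, good to about 4 mm: the middle of the surface that is visible of it).
- models.trace(camera, thing): "mask" (420x560 bool, what is visible of it).
The state is a dict: "clock": time; "joint_positions": joint angles; "qd": joint speeds; "joint_efforts": joint torques, N m; "position": TCP position; "ee_rot": TCP orientation; "ft_force": force on the tool from outside, world axes, zero at the start; "torque": the same for the moment, N m; "opening": finger opening in m; "grasp_force": force on a finger pad.
Only numpy, scipy, OpenCV 4.12 (cv2) and the standard library are available. Lean on these libraries where they do the work, as an engineer would, in place of code of your own. Each camera call takes 0.05 s, during which the arm holds its last target. There are 200 camera calls.

## Working session

There is one attempt and no reset: what is moved stays moved. The work goes in short steps, Python scripts to look and compute and a tool call to move; the robot and the scene stay as the last step left them, time stands still between calls to the robot, and variables do not carry over. Pictures are saved under pics/ and viewed, at most 10 in all, crops included, and the job is handed in when it is done.

Besides the shell and the picture viewer there is one more tool, called as name(argument=value, ...), one argument or row to a line, values as JSON. servo_tool: Moves the arm, as the interface text tells. Its arguments: {"type":"object","properties":{"moves":{"type":"array"},"grip_force":{"type":"number"}},"required":["moves"]}

```bash
mkdir -p pics
cat > h.py <<'E'
import numpy as np, cv2
from scipy.spatial.transform import Rotation as R
from bench import monitor, imaging, ctrl, models
def cloud(cam, depth, mask=None):
    c=imaging.get_calibration(cam); K=np.array(c["camera_matrix"],float); T=np.array(c["world_from_camera"])
    m=depth>0
    if mask is not None: m&=mask
    v,u=np.nonzero(m); d=depth[m]
    p=cv2.undistortPoints(np.stack([u,v],1).astype(float)[:,None],K,np.array([c["k1"],0,0,0.]))[:,0]
    return (np.c_[p,np.ones(len(p))]*d[:,None])@T[:3,:3].T+T[:3,3]
def totool(p):
    o=monitor.get_obs(); return R.from_quat(o["ee_rot"]).inv().apply(np.array(p)-o["position"])*1000
E
python3 - <<'E'
from h import *
o=monitor.get_obs(); print(o["clock"],o["position"],o["ee_rot"],o["opening"])
ims=[]
for cam in ["scene","side"]:
    im,d=imaging.read_camera(cam); ims.append(im)
    for t in ["tamper_knob","tamper_foot","mould","base_plate"]:
        for r in models.spot_in(cam,t)[:2]: print(cam,t,np.round(r["point"],4),round(r["conf"],2))
    for t in ["mould","base_plate","tamper_knob"]:
        r=models.trace(cam,t)
        if r:
            P=cloud(cam,d,r[0]["mask"]); print(cam,t,len(P),np.round(np.percentile(P,[2,50,98],axis=0),3).tolist())
            if t=="mould":
                Q=P[abs(P[:,2]-.076)<.008]; print(len(Q),cv2.minAreaRect((Q[:,:2]*1000).astype(np.float32)))
            if t=="tamper_knob":
                Q=P[P[:,2]>.004]; print(len(Q),cv2.minAreaRect((Q[:,:2]*1000).astype(np.float32)))
cv2.imwrite("pics/a.png",cv2.resize(np.vstack(ims),(400*1,600)))
cv2.imwrite("pics/s.png",ims[0])
E
```

```text
0.0 [ 0.29226392 -0.57987779  0.21339085] [ 9.72887263e-01  2.31277615e-01 -1.50250372e-04 -1.00771087e-03] 0.09504188989800788
scene tamper_knob [ 0.4088 -0.2884  0.023 ] 0.76
scene tamper_foot [ 0.4124 -0.2876  0.0243] 0.65
scene mould [ 0.4099 -0.2878  0.0242] 0.44
scene base_plate [0.4311 0.2113 0.0085] 0.71
scene mould 4582 [[0.372, 0.094, 0.003], [0.403, 0.202, 0.055], [0.471, 0.274, 0.081]]
1745 ((423.86767578125, 178.68624877929688), (89.42752838134766, 169.56094360351562), 6.4645233154296875)
scene base_plate 438 [[0.416, 0.19, 0.01], [0.434, 0.215, 0.012], [0.452, 0.237, 0.015]]
scene tamper_knob 423 [[0.378, -0.325, 0.006], [0.407, -0.296, 0.023], [0.462, -0.179, 0.033]]
420 ((424.04986572265625, -253.77386474609375), (165.85081481933594, 29.674840927124023), 64.16687774658203)
side tamper_knob [ 0.4135 -0.2779  0.0194] 0.93
side tamper_foot [ 0.4083 -0.2776  0.0179] 0.97
side mould [0.4007 0.2133 0.052 ] 0.7
side mould 4880 [[0.371, 0.096, 0.004], [0.398, 0.214, 0.049], [0.463, 0.274, 0.079]]
1361 ((423.62091064453125, 178.990234375), (89.90855407714844, 170.74099731445312), 6.774474143981934)
side tamper_knob 348 [[0.376, -0.328, 0.005], [0.41, -0.283, 0.02], [0.464, -0.18, 0.031]]
342 ((424.9616394042969, -253.9420623779297), (168.45620727539062, 33.225406646728516), 62.05690002441406)
```

View pics/s.png

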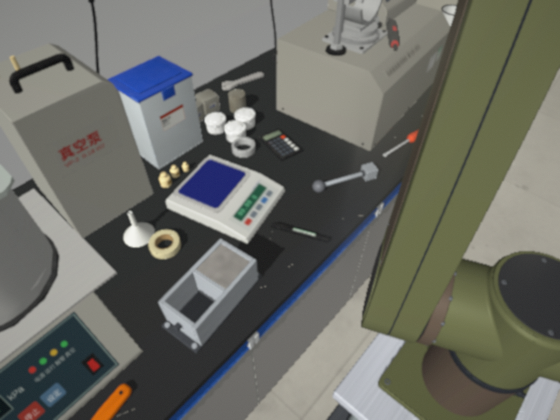

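The picture shows the tamper with its knob at (320,184) and its foot at (370,172). The mould is at (210,290), with the empty compartment lower left at (195,305), which is the larger y. I'll approach over the knob.

servo_tool(
  moves=[
    {"tx":36,"ty":-30,"claw":1},
    {"tx":72,"ty":-60},
    {"tx":108,"ty":-90},
    {"tx":144,"ty":-120},
    {"tx":180,"ty":-150},
  ],
)

```text
invalid input at $.moves[0]: expected keys tx, ty, tz, roll, claw
```

servo_tool(
  moves=[
    {"tx":30,"ty":-30,"roll":-0.14},
    {"tx":60,"ty":-55,"roll":-0.28},
    {"tx":90,"ty":-80,"roll":-0.42},
    {"tx":120,"ty":-105,"roll":-0.56},
    {"tx":140,"ty":-124,"roll":-0.64},
  ],
)

```text
invalid input at $.moves[0]: expected keys tx, ty, tz, roll, claw
```

```bash
cat > m.py <<'E'
from h import *
import sys
im,d=imaging.read_camera("wrist"); cv2.imwrite(f"pics/{sys.argv[1]}.png",im)
o=monitor.get_obs(); print(o["clock"],o["position"],R.from_quat(o["ee_rot"]).as_matrix().round(3).tolist())
for t in ["tamper_knob","tamper_foot"]:
    for r in models.spot_in("wrist",t)[:2]: print(t,np.round(r["point"],4),round(r["conf"],2))
r=models.trace("wrist","tamper_knob")
if r:
    P=cloud("wrist",d,r[0]["mask"]); P=P[P[:,2]>.005]
    c,s,a=cv2.minAreaRect((P[:,:2]*1000).astype(np.float32)); print(len(P),c,s,a)
    u=np.linalg.svd(P[:,:2]-P[:,:2].mean(0))[2][0] if len(P)<3000 else np.linalg.eigh(np.cov(P[:,:2].T))[1][:,1]
    if u[1]<0: u=-u
    t=(P[:,:2]*1000-c)@u; L=t.max()-t.min(); print("dir",u,"len",L,"ends w",[np.ptp(((P[:,:2]*1000-c)@[-u[1],u[0]])[abs(t-q)<4]) for q in (-70,70)])
    k=c+u*(t.max()-15); print("knob",k,"tool",totool([k[0]/1e3,k[1]/1e3,.015]),"dir tool",R.from_quat(o["ee_rot"]).inv().apply([*u,0]))
E
python3 m.py w1
```

```text
0.85 [ 0.29248719 -0.58045578  0.21467398] [[0.893, 0.45, -0.0], [0.45, -0.893, -0.0], [-0.0, -0.0, -1.0]]
```

View pics/w1.png

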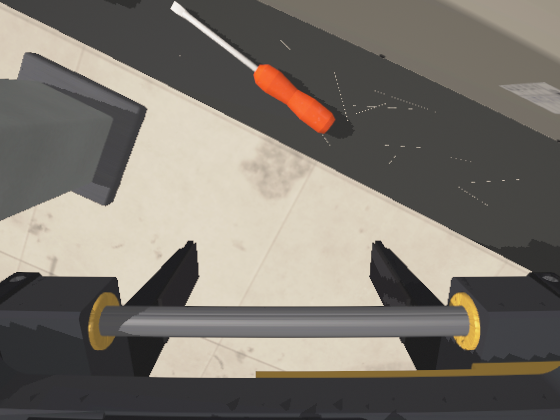

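The rows need every key, so the arm hasn't moved. The wrist view shows only the screwdriver at (295,95).

servo_tool(
  moves=[
    {"tx":36,"ty":-30,"tz":0,"roll":0,"claw":1},
    {"tx":72,"ty":-60,"tz":0,"roll":0,"claw":1},
    {"tx":108,"ty":-90,"tz":0,"roll":0,"claw":1},
    {"tx":144,"ty":-120,"tz":0,"roll":0,"claw":1},
    {"tx":180,"ty":-150,"tz":0,"roll":0,"claw":1},
  ],
)

```text
clock: 1.5
position: [0.3862, -0.3638, 0.2148]
ee_rot: [0.973, 0.231, 0.0, 0.0]
ft_force: [0.2, 0.1, 0.6]
opening: 0.0952
grasp_force: 0.0
```

servo_tool(
  moves=[
    {"tx":25,"ty":-25,"tz":0,"roll":-0.14,"claw":1},
    {"tx":45,"ty":-50,"tz":0,"roll":-0.28,"claw":1},
    {"tx":65,"ty":-75,"tz":0,"roll":-0.42,"claw":1},
    {"tx":85,"ty":-100,"tz":0,"roll":-0.56,"claw":1},
    {"tx":100,"ty":-120,"tz":0,"roll":-0.64,"claw":1},
  ],
)

```text
clock: 2.0
position: [0.4212, -0.2117, 0.2149]
ee_rot: [0.849, 0.528, 0.0, 0.0]
ft_force: [0.3, 0.5, 0.5]
opening: 0.0951
grasp_force: 0.0
```

```bash
python3 m.py w2
```

```text
2.05 [ 0.42156404 -0.20928143  0.21480062] [[0.44, 0.898, 0.001], [0.898, -0.44, 0.002], [0.002, -0.0, -1.0]]
tamper_knob [ 0.4198 -0.265   0.022 ] 0.77
tamper_foot [ 0.4176 -0.262   0.0206] 0.89
2211 (424.6925048828125, -258.7408447265625) (168.5612335205078, 30.006855010986328) 63.033302307128906
dir [0.4523434  0.89184385] len 168.54580222209273 ends w [np.float64(29.99094988866389), np.float64(29.089425733364553)]
knob [ 456.0321496  -196.95135116] tool [ 30.3855124   23.70991893 199.90206849] dir tool [0.99990265 0.01373912 0.00243528]
```

View pics/w2.png

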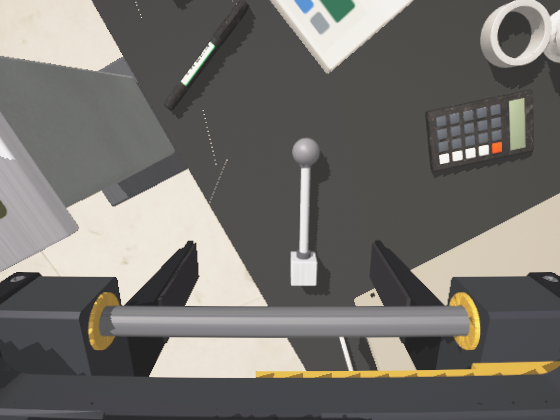

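The wrist view shows the knob at (306,152), the foot at (304,268) and the rod running along the tool's x axis. The arm was still settling in that picture, so I'll move closer and measure once more at rest.

servo_tool(
  moves=[
    {"tx":15,"ty":10,"tz":35,"roll":-0.01,"claw":1},
    {"tx":30,"ty":20,"tz":65,"roll":-0.01,"claw":1},
    {"tx":33,"ty":22,"tz":90,"roll":-0.01,"claw":1},
    {"tx":33,"ty":22,"tz":90,"roll":-0.01,"claw":1},
    {"tx":33,"ty":22,"tz":90,"roll":-0.01,"claw":1},
  ],
)

```text
clock: 2.7
position: [0.4552, -0.1946, 0.1248]
ee_rot: [0.849, 0.529, -0.0, -0.0]
ft_force: [0.1, -0.5, 0.2]
opening: 0.095
grasp_force: 0.0
```

```bash
python3 m.py w3
```

```text
2.75 [ 0.45591031 -0.19489685  0.12596799] [[0.44, 0.898, 0.001], [0.898, -0.44, -0.001], [-0.0, 0.002, -1.0]]
tamper_knob [ 0.4369 -0.2307  0.0225] 0.81
tamper_foot [ 0.4343 -0.2335  0.0257] 0.74
2571 (426.5958251953125, -258.0256042480469) (170.20883178710938, 29.123096466064453) 63.230960845947266
dir [0.44888567 0.8935892 ] len 170.2187957646371 ends w [np.float64(28.381145605846132), np.float64(27.968693303794446)]
knob [ 458.06424204 -195.38195226] tool [  0.2482747    1.42420666 111.72438502] dir tool [ 9.99950163e-01  9.97995597e-03 -2.67933608e-04]
```

View pics/w3.png

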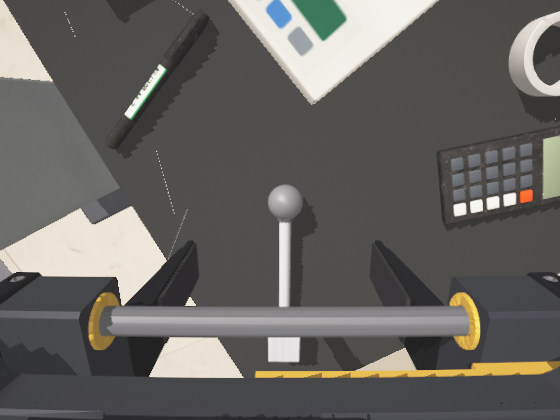

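The knob is at (285,203), centred between the fingers, whose midline is about column 283. Descending.

servo_tool(
  moves=[
    {"tx":0,"ty":1,"tz":40,"roll":0.01,"claw":1},
    {"tx":0,"ty":1,"tz":80,"roll":0.01,"claw":1},
    {"tx":0,"ty":1,"tz":105,"roll":0.01,"claw":1},
    {"tx":0,"ty":1,"tz":118,"roll":0.01,"claw":1},
    {"tx":0,"ty":1,"tz":121,"roll":0.01,"claw":1},
  ],
)

```text
clock: 3.4
position: [0.456, -0.1941, 0.0031]
ee_rot: [0.851, 0.525, -0.0, -0.001]
ft_force: [-0.1, -0.2, 0.3]
opening: 0.0946
grasp_force: 0.0
```

servo_tool(
  grip_force=48,
  moves=[
    {"tx":0,"ty":0,"tz":0,"roll":0,"claw":0.4},
    {"tx":0,"ty":0,"tz":0,"roll":0,"claw":0.4},
    {"tx":0,"ty":0,"tz":0,"roll":0,"claw":0.2},
    {"tx":0,"ty":0,"tz":0,"roll":0,"claw":0},
    {"tx":0,"ty":0,"tz":0,"roll":0,"claw":0},
  ],
)

```text
clock: 3.9
position: [0.4568, -0.1943, 0.0043]
ee_rot: [0.851, 0.526, 0.0, 0.001]
ft_force: [0.6, -0.1, 0.7]
opening: 0.0606
grasp_force: 0.0
```

servo_tool(
  moves=[
    {"tx":0,"ty":0,"tz":0,"roll":0,"claw":0},
    {"tx":0,"ty":0,"tz":0,"roll":0,"claw":0},
    {"tx":0,"ty":0,"tz":0,"roll":0,"claw":0},
  ],
)

```text
clock: 4.2
position: [0.4563, -0.1941, 0.0036]
ee_rot: [0.851, 0.526, -0.0, -0.0]
ft_force: [0.2, 0.5, -0.7]
opening: 0.036
grasp_force: 0.0
```

servo_tool(
  moves=[
    {"tx":0,"ty":0,"tz":0,"roll":0,"claw":0},
    {"tx":0,"ty":0,"tz":0,"roll":0,"claw":0},
    {"tx":0,"ty":0,"tz":0,"roll":0,"claw":0},
    {"tx":0,"ty":0,"tz":0,"roll":0,"claw":0},
    {"tx":0,"ty":0,"tz":0,"roll":0,"claw":0},
  ],
)

```text
clock: 4.7
position: [0.4563, -0.1941, 0.0036]
ee_rot: [0.851, 0.526, -0.0, -0.0]
ft_force: [-0.7, -1.0, -0.6]
opening: 0.0282
grasp_force: 48.0
```

servo_tool(
  moves=[
    {"tx":0,"ty":0,"tz":-10,"roll":0,"claw":0},
    {"tx":0,"ty":0,"tz":-25,"roll":0,"claw":0},
    {"tx":0,"ty":0,"tz":-40,"roll":0,"claw":0},
    {"tx":0,"ty":0,"tz":-50,"roll":0,"claw":0},
    {"tx":0,"ty":0,"tz":-50,"roll":0,"claw":0},
  ],
)

```text
clock: 5.2
position: [0.4577, -0.1948, 0.0557]
ee_rot: [0.851, 0.526, 0.001, 0.002]
ft_force: [-0.7, -0.7, -2.1]
opening: 0.0279
grasp_force: 48.0
```

servo_tool(
  moves=[
    {"tx":0,"ty":0,"tz":-25,"roll":0,"claw":0},
    {"tx":0,"ty":0,"tz":-55,"roll":0,"claw":0},
    {"tx":0,"ty":0,"tz":-85,"roll":0,"claw":0},
    {"tx":0,"ty":0,"tz":-115,"roll":0,"claw":0},
    {"tx":0,"ty":0,"tz":-145,"roll":0,"claw":0},
  ],
)

```text
clock: 5.7
position: [0.4558, -0.1937, 0.1989]
ee_rot: [0.851, 0.526, -0.0, -0.001]
ft_force: [-0.8, -1.0, -2.2]
opening: 0.0282
grasp_force: 48.0
```

servo_tool(
  moves=[
    {"tx":0,"ty":0,"tz":-30,"roll":0,"claw":0},
    {"tx":0,"ty":0,"tz":-60,"roll":0,"claw":0},
    {"tx":0,"ty":0,"tz":-80,"roll":0,"claw":0},
    {"tx":0,"ty":0,"tz":-90,"roll":0,"claw":0},
    {"tx":0,"ty":0,"tz":-90,"roll":0,"claw":0},
  ],
)

```text
clock: 6.2
position: [0.4568, -0.1943, 0.2895]
ee_rot: [0.851, 0.526, 0.0, 0.001]
ft_force: [0.4, -0.3, -0.7]
opening: 0.0286
grasp_force: 48.0
```

```bash
cat > t.py <<'E'
from h import *
import sys
o=monitor.get_obs(); print(o["clock"],o["position"],o["opening"],o["grasp_force"])
for cam in ["side","scene"]:
    im,d=imaging.read_camera(cam); cv2.imwrite(f"pics/{sys.argv[1]}_{cam}.png",im)
    r=models.trace(cam,"tamper_foot")
    if r:
        P=cloud(cam,d,r[0]["mask"]); P=P[np.linalg.norm(P-np.median(P,0),axis=1)<.2]
        u=np.linalg.svd(P-P.mean(0),full_matrices=False)[2][0]
        print(cam,r[0]["conf"],len(P),"axis",u.round(3),"ctr",P.mean(0).round(3),np.percentile(P,[1,99],axis=0).round(3).tolist())
E
python3 t.py lift
```

```text
6.2 [ 0.45678443 -0.19432363  0.2895444 ] 0.02864392494445669 47.99956977367401
side 0.69 4850 axis [ 0.051  0.989 -0.139] ctr [0.409 0.211 0.048] [[0.371, 0.096, 0.004], [0.468, 0.276, 0.08]]
scene 0.88 700 axis [0.361 0.922 0.139] ctr [ 0.41  -0.28   0.294] [[0.375, -0.414, 0.207], [0.505, -0.178, 0.312]]
```

View pics/lift_side.png

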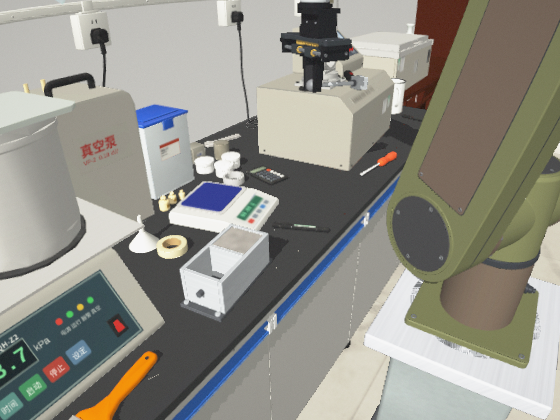

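The tamper is held level at the gripper, around (330,75), well clear of the bench. Now I'll ease the grip in steps.

servo_tool(
  grip_force=35,
  moves=[
    {"tx":0,"ty":0,"tz":0,"roll":0,"claw":0},
    {"tx":0,"ty":0,"tz":0,"roll":0,"claw":0},
    {"tx":0,"ty":0,"tz":0,"roll":0,"claw":0},
    {"tx":0,"ty":0,"tz":0,"roll":0,"claw":0},
  ],
)

```text
clock: 6.8
position: [0.4563, -0.1941, 0.2885]
ee_rot: [0.851, 0.526, -0.0, -0.0]
ft_force: [-0.4, -0.4, -1.1]
opening: 0.0283
grasp_force: 35.0
```

servo_tool(
  grip_force=25,
  moves=[
    {"tx":0,"ty":0,"tz":0,"roll":0,"claw":0},
    {"tx":0,"ty":0,"tz":0,"roll":0,"claw":0},
    {"tx":0,"ty":0,"tz":0,"roll":0,"claw":0},
    {"tx":0,"ty":0,"tz":0,"roll":0,"claw":0},
    {"tx":0,"ty":0,"tz":0,"roll":0,"claw":0},
  ],
)

```text
clock: 7.3
position: [0.4564, -0.194, 0.2886]
ee_rot: [0.851, 0.526, 0.0, -0.0]
ft_force: [-0.3, 0.2, -2.1]
opening: 0.0289
grasp_force: 25.0
```

servo_tool(
  grip_force=19,
  moves=[
    {"tx":0,"ty":0,"tz":0,"roll":0,"claw":0},
    {"tx":0,"ty":0,"tz":0,"roll":0,"claw":0},
    {"tx":0,"ty":0,"tz":0,"roll":0,"claw":0},
    {"tx":0,"ty":0,"tz":0,"roll":0,"claw":0},
    {"tx":0,"ty":0,"tz":0,"roll":0,"claw":0},
  ],
)

```text
clock: 7.8
position: [0.4564, -0.1941, 0.2887]
ee_rot: [0.851, 0.526, -0.0, -0.0]
ft_force: [-0.3, -0.8, -1.2]
opening: 0.029
grasp_force: 19.0
```

servo_tool(
  grip_force=15,
  moves=[
    {"tx":0,"ty":0,"tz":0,"roll":0,"claw":0},
    {"tx":0,"ty":0,"tz":0,"roll":0,"claw":0},
    {"tx":0,"ty":0,"tz":0,"roll":0,"claw":0},
    {"tx":0,"ty":0,"tz":0,"roll":0,"claw":0},
    {"tx":0,"ty":0,"tz":0,"roll":0,"claw":0},
  ],
)

```text
clock: 8.3
position: [0.4563, -0.1941, 0.2886]
ee_rot: [0.851, 0.526, -0.0, -0.0]
ft_force: [0.3, 0.9, -0.9]
opening: 0.0289
grasp_force: 15.0
```

servo_tool(
  grip_force=10,
  moves=[
    {"tx":0,"ty":0,"tz":0,"roll":0,"claw":0},
    {"tx":0,"ty":0,"tz":0,"roll":0,"claw":0},
    {"tx":0,"ty":0,"tz":0,"roll":0,"claw":0},
    {"tx":0,"ty":0,"tz":0,"roll":0,"claw":0},
    {"tx":0,"ty":0,"tz":0,"roll":0,"claw":0},
  ],
)

```text
clock: 8.8
position: [0.4563, -0.1941, 0.2887]
ee_rot: [0.851, 0.526, -0.0, 0.0]
ft_force: [-0.5, -0.3, -0.9]
opening: 0.0293
grasp_force: 10.0
```

servo_tool(
  grip_force=8,
  moves=[
    {"tx":0,"ty":0,"tz":0,"roll":0,"claw":0},
    {"tx":0,"ty":0,"tz":0,"roll":0,"claw":0},
    {"tx":0,"ty":0,"tz":0,"roll":0,"claw":0},
    {"tx":0,"ty":0,"tz":0,"roll":0,"claw":0},
    {"tx":0,"ty":0,"tz":0,"roll":0,"claw":0},
  ],
)

```text
clock: 9.3
position: [0.4563, -0.1941, 0.2887]
ee_rot: [0.851, 0.526, -0.0, 0.0]
ft_force: [0.6, 0.1, -1.2]
opening: 0.0292
grasp_force: 8.0
```

servo_tool(
  grip_force=6,
  moves=[
    {"tx":0,"ty":0,"tz":0,"roll":0,"claw":0},
    {"tx":0,"ty":0,"tz":0,"roll":0,"claw":0},
    {"tx":0,"ty":0,"tz":0,"roll":0,"claw":0},
    {"tx":0,"ty":0,"tz":0,"roll":0,"claw":0},
    {"tx":0,"ty":0,"tz":0,"roll":0,"claw":0},
  ],
)

```text
clock: 9.8
position: [0.4564, -0.1941, 0.2887]
ee_rot: [0.851, 0.526, -0.0, 0.0]
ft_force: [-0.4, -0.1, -1.9]
opening: 0.0293
grasp_force: 6.0
```

```bash
python3 t.py e6
```

```text
9.8 [ 0.45636905 -0.19410833  0.28867375] 0.029260890446092303 5.999972373247147
side 0.85 484 axis [0.055 0.157 0.986] ctr [ 0.45  -0.195  0.209] [[0.431, -0.37, 0.147], [0.534, -0.176, 0.313]]
scene 0.84 592 axis [-0.083 -0.082 -0.993] ctr [ 0.452 -0.191  0.217] [[0.434, -0.21, 0.148], [0.471, -0.176, 0.314]]
```

Nearly upright. I'll ease to 3 N, let it settle and regrip.

servo_tool(
  grip_force=4,
  moves=[
    {"tx":0,"ty":0,"tz":0,"roll":0,"claw":0},
    {"tx":0,"ty":0,"tz":0,"roll":0,"claw":0},
    {"tx":0,"ty":0,"tz":0,"roll":0,"claw":0},
    {"tx":0,"ty":0,"tz":0,"roll":0,"claw":0},
    {"tx":0,"ty":0,"tz":0,"roll":0,"claw":0},
  ],
)

```text
clock: 10.5
position: [0.4564, -0.1941, 0.2886]
ee_rot: [0.851, 0.526, -0.0, -0.0]
ft_force: [0.2, -0.1, -0.9]
opening: 0.0298
grasp_force: 4.0
```

servo_tool(
  grip_force=3,
  moves=[
    {"tx":0,"ty":0,"tz":0,"roll":0,"claw":0},
    {"tx":0,"ty":0,"tz":0,"roll":0,"claw":0},
    {"tx":0,"ty":0,"tz":0,"roll":0,"claw":0},
    {"tx":0,"ty":0,"tz":0,"roll":0,"claw":0},
    {"tx":0,"ty":0,"tz":0,"roll":0,"claw":0},
  ],
)

```text
clock: 11.0
position: [0.4564, -0.1941, 0.2887]
ee_rot: [0.851, 0.526, 0.0, 0.0]
ft_force: [-0.5, -0.6, -1.5]
opening: 0.0295
grasp_force: 3.0
```

servo_tool(
  grip_force=45,
  moves=[
    {"tx":0,"ty":0,"tz":0,"roll":0,"claw":0},
    {"tx":0,"ty":0,"tz":0,"roll":0,"claw":0},
    {"tx":0,"ty":0,"tz":0,"roll":0,"claw":0},
    {"tx":0,"ty":0,"tz":0,"roll":0,"claw":0},
  ],
)

```text
clock: 11.4
position: [0.4564, -0.1941, 0.2886]
ee_rot: [0.851, 0.526, 0.0, -0.0]
ft_force: [-0.2, 0.2, -1.2]
opening: 0.0281
grasp_force: 45.0
```

```bash
python3 t.py e3
python3 - <<'E'
from h import *
c=np.array([.4192,.2186])
print(totool([*c,.2887]), imaging.get_calibration("wrist")["world_from_camera"])
E
```

```text
11.4 [ 0.45635644 -0.19410161  0.2886389 ] 0.02808631019593895 44.99963343143463
side 0.89 470 axis [-0.079 -0.068 -0.995] ctr [ 0.45  -0.192  0.207] [[0.433, -0.208, 0.146], [0.467, -0.176, 0.313]]
scene 0.75 581 axis [-0.082 -0.088 -0.993] ctr [ 0.452 -0.191  0.214] [[0.434, -0.21, 0.148], [0.47, -0.176, 0.314]]
[ 3.52435563e+02 -2.17930397e+02 -5.51928312e-03] [[ 8.94046146e-01 -4.28604977e-01 -1.30304500e-01  4.93336156e-01]
 [-4.47974063e-01 -8.54833003e-01 -2.61877406e-01 -1.20786442e-01]
 [ 8.53373022e-04  2.92503522e-01 -9.56264065e-01  4.59268736e-01]
 [ 0.00000000e+00  0.00000000e+00  0.00000000e+00  1.00000000e+00]]
```

View pics/e3_side.png

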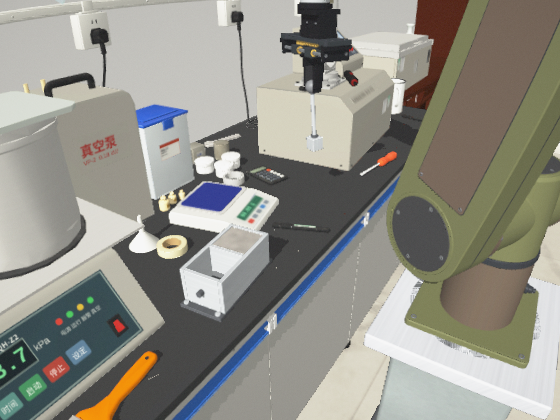

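The tamper hangs nearly upright: the knob is at (313,85) and the foot at (314,144). I'll carry it over the empty compartment and square the foot to the mould.

servo_tool(
  moves=[
    {"tx":15,"ty":-9,"tz":0,"roll":0,"claw":0},
    {"tx":41,"ty":-25,"tz":0,"roll":0,"claw":0},
    {"tx":68,"ty":-41,"tz":0,"roll":0,"claw":0},
    {"tx":96,"ty":-58,"tz":0,"roll":0,"claw":0},
    {"tx":125,"ty":-76,"tz":0,"roll":0,"claw":0},
  ],
)

```text
clock: 12.1
position: [0.4441, -0.0473, 0.2888]
ee_rot: [0.851, 0.525, 0.0, 0.0]
ft_force: [0.4, 0.8, -1.5]
opening: 0.0287
grasp_force: 45.0
```

servo_tool(
  moves=[
    {"tx":27,"ty":-16,"tz":0,"roll":0,"claw":0},
    {"tx":52,"ty":-32,"tz":0,"roll":0,"claw":0},
    {"tx":77,"ty":-47,"tz":0,"roll":0,"claw":0},
    {"tx":101,"ty":-61,"tz":0,"roll":0,"claw":0},
    {"tx":125,"ty":-76,"tz":0,"roll":0,"claw":0},
  ],
)

```text
clock: 12.6
position: [0.4321, 0.0986, 0.2888]
ee_rot: [0.851, 0.526, 0.0, 0.0]
ft_force: [-0.3, 0.5, -1.3]
opening: 0.0283
grasp_force: 45.0
```

servo_tool(
  moves=[
    {"tx":30,"ty":-18,"tz":0,"roll":-0.12,"claw":0},
    {"tx":58,"ty":-36,"tz":0,"roll":-0.24,"claw":0},
    {"tx":82,"ty":-50,"tz":0,"roll":-0.36,"claw":0},
    {"tx":102,"ty":-63,"tz":0,"roll":-0.48,"claw":0},
    {"tx":114,"ty":-70,"tz":0,"roll":-0.58,"claw":0},
  ],
)

```text
clock: 13.1
position: [0.4203, 0.2325, 0.2887]
ee_rot: [0.663, 0.749, 0.0, -0.0]
ft_force: [0.5, -0.5, -0.1]
opening: 0.0281
grasp_force: 45.0
```

servo_tool(
  moves=[
    {"tx":0,"ty":0,"tz":0,"roll":0,"claw":0},
    {"tx":0,"ty":0,"tz":0,"roll":0,"claw":0},
    {"tx":0,"ty":0,"tz":0,"roll":0,"claw":0},
  ],
)

```text
clock: 13.4
position: [0.4209, 0.2301, 0.2887]
ee_rot: [0.666, 0.746, -0.0, 0.0]
ft_force: [0.7, -0.6, -0.3]
opening: 0.0283
grasp_force: 45.0
```

```bash
python3 t.py ov
python3 - <<'E'
from h import *
im,d=imaging.read_camera("wrist")
o=monitor.get_obs(); print(o["position"],o["ee_rot"],o["joint_positions"])
r=models.trace("wrist","mould")
if r:
    P=cloud("wrist",d,r[0]["mask"]);Q=P[abs(P[:,2]-.078)<.006]; print(r[0]["conf"],len(Q),cv2.minAreaRect((Q[:,:2]*1000).astype(np.float32)))
a=cv2.imread("pics/ov_side.png")[40:340,120:420]; b=cv2.imread("pics/ov_scene.png")[100:400,80:380]
cv2.imwrite("pics/ov.png",np.hstack([cv2.resize(a,(400,400)),cv2.resize(b,(400,400))]))
E
```

```text
13.4 [0.42087544 0.23005119 0.28869146] 0.02825974218467934 44.99963343143463
side 0.68 1104 axis [-0.006 -0.093 -0.996] ctr [0.416 0.232 0.217] [[0.405, 0.207, 0.147], [0.433, 0.247, 0.314]]
scene 0.66 955 axis [-0.013 -0.12  -0.993] ctr [0.417 0.229 0.214] [[0.405, 0.207, 0.148], [0.436, 0.247, 0.316]]
[0.42089357 0.23023349 0.28874832] [6.65439291e-01 7.46451966e-01 9.24194155e-05 6.06435490e-05] [ 3.88603836e-01 -2.99180707e-01  1.92259958e+00 -2.79519158e-05
  1.51795447e+00  2.73973332e-01]
0.66 2040 ((423.343994140625, 178.38699340820312), (88.16449737548828, 164.49205017089844), 6.911622047424316)
```

View pics/ov.png

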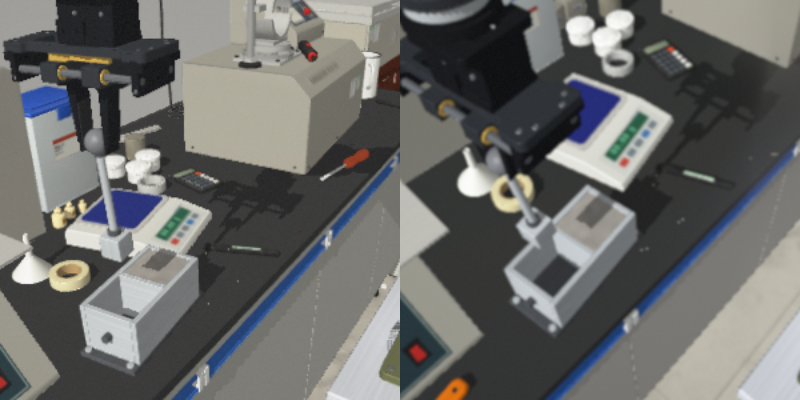

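The foot hangs above the empty compartment: it is at (118,245) in the side crop, with about 6° of lean. I'll lower it.

servo_tool(
  moves=[
    {"tx":-2,"ty":0,"tz":20,"roll":0,"claw":0},
    {"tx":-3,"ty":0,"tz":45,"roll":0,"claw":0},
    {"tx":-3,"ty":0,"tz":70,"roll":0,"claw":0},
    {"tx":-3,"ty":0,"tz":90,"roll":0,"claw":0},
    {"tx":-3,"ty":0,"tz":105,"roll":0,"claw":0},
  ],
)

```text
clock: 14.2
position: [0.4206, 0.2274, 0.182]
ee_rot: [0.665, 0.747, -0.001, -0.0]
ft_force: [0.0, -0.1, -1.0]
opening: 0.0283
grasp_force: 45.0
```

servo_tool(
  moves=[
    {"tx":0,"ty":0,"tz":8,"roll":0,"claw":0},
    {"tx":0,"ty":0,"tz":15,"roll":0,"claw":0},
    {"tx":0,"ty":0,"tz":20,"roll":0,"claw":0},
    {"tx":0,"ty":0,"tz":22,"roll":0,"claw":0},
    {"tx":0,"ty":0,"tz":22,"roll":0,"claw":0},
  ],
)

```text
clock: 14.7
position: [0.4213, 0.2278, 0.162]
ee_rot: [0.665, 0.747, 0.0, 0.0]
ft_force: [0.3, -0.2, -1.9]
opening: 0.028
grasp_force: 45.0
```

servo_tool(
  moves=[
    {"tx":0,"ty":0,"tz":2,"roll":0,"claw":0},
    {"tx":0,"ty":0,"tz":3,"roll":0,"claw":0},
    {"tx":0,"ty":0,"tz":4,"roll":0,"claw":0},
    {"tx":0,"ty":0,"tz":4,"roll":0,"claw":0},
  ],
)

```text
clock: 15.1
position: [0.4211, 0.2277, 0.1576]
ee_rot: [0.665, 0.747, -0.0, -0.0]
ft_force: [-0.6, -0.9, -1.0]
opening: 0.0282
grasp_force: 45.0
```

servo_tool(
  moves=[
    {"tx":0,"ty":0,"tz":1,"roll":0,"claw":0},
    {"tx":0,"ty":0,"tz":2,"roll":0,"claw":0},
    {"tx":0,"ty":0,"tz":2,"roll":0,"claw":0},
  ],
)

```text
clock: 15.4
position: [0.4213, 0.2279, 0.156]
ee_rot: [0.665, 0.747, 0.0, 0.0]
ft_force: [0.0, 0.3, 0.3]
opening: 0.0284
grasp_force: 45.0
```

servo_tool(
  moves=[
    {"tx":0,"ty":0,"tz":1,"roll":0,"claw":0},
    {"tx":0,"ty":0,"tz":1,"roll":0,"claw":0},
    {"tx":0,"ty":0,"tz":1,"roll":0,"claw":0},
  ],
)

```text
clock: 15.7
position: [0.4216, 0.2281, 0.1559]
ee_rot: [0.665, 0.747, 0.001, 0.0]
ft_force: [-0.9, -0.4, 5.1]
opening: 0.0283
grasp_force: 45.0
```

servo_tool(
  moves=[
    {"tx":0,"ty":0,"tz":1,"roll":0,"claw":0},
    {"tx":0,"ty":0,"tz":1,"roll":0,"claw":0},
    {"tx":0,"ty":0,"tz":1,"roll":0,"claw":0},
  ],
)

```text
clock: 16.0
position: [0.422, 0.2283, 0.1558]
ee_rot: [0.665, 0.747, 0.001, 0.0]
ft_force: [-1.3, -0.9, 8.4]
opening: 0.0282
grasp_force: 45.0
```

It's on the plate. With a softened grip, still held, I'll bring the knob over the foot so the foot sits flat.

servo_tool(
  grip_force=10,
  moves=[
    {"tx":0,"ty":0,"tz":-1,"roll":0,"claw":0},
    {"tx":0,"ty":0,"tz":-1,"roll":0,"claw":0},
    {"tx":-4,"ty":0,"tz":-1,"roll":0,"claw":0},
    {"tx":-8,"ty":0,"tz":-1,"roll":0,"claw":0},
    {"tx":-12,"ty":0,"tz":-1,"roll":0,"claw":0},
  ],
)

```text
clock: 16.5
position: [0.4229, 0.2158, 0.1551]
ee_rot: [0.665, 0.747, 0.0, 0.0]
ft_force: [-0.8, 0.6, 4.0]
opening: 0.0292
grasp_force: 10.0
```

servo_tool(
  moves=[
    {"tx":-1,"ty":0,"tz":0,"roll":0,"claw":0},
    {"tx":-2,"ty":0,"tz":0,"roll":0,"claw":0},
    {"tx":-2,"ty":0,"tz":1,"roll":0,"claw":0},
    {"tx":-2,"ty":0,"tz":1,"roll":0,"claw":0},
  ],
)

```text
clock: 16.9
position: [0.4235, 0.2143, 0.155]
ee_rot: [0.665, 0.747, 0.001, 0.0]
ft_force: [-1.0, -0.4, 7.7]
opening: 0.0293
grasp_force: 10.0
```

```bash
python3 t.py st
python3 - <<'E'
from h import *
a=cv2.imread("pics/st_side.png")[40:340,120:420]; b=cv2.imread("pics/st_scene.png")[100:400,80:380]
cv2.imwrite("pics/st.png",np.hstack([cv2.resize(a,(400,400)),cv2.resize(b,(400,400))]))
E
```

```text
16.9 [0.42345103 0.21426492 0.154964  ] 0.029279003091274965 10.000511705875397
side 0.65 559 axis [ 0.009 -0.069 -0.998] ctr [0.42  0.221 0.121] [[0.41, 0.193, 0.041], [0.447, 0.232, 0.182]]
scene 0.92 531 axis [ 0.001 -0.027 -1.   ] ctr [0.418 0.222 0.074] [[0.407, 0.204, 0.017], [0.435, 0.234, 0.179]]
```

View pics/st.png

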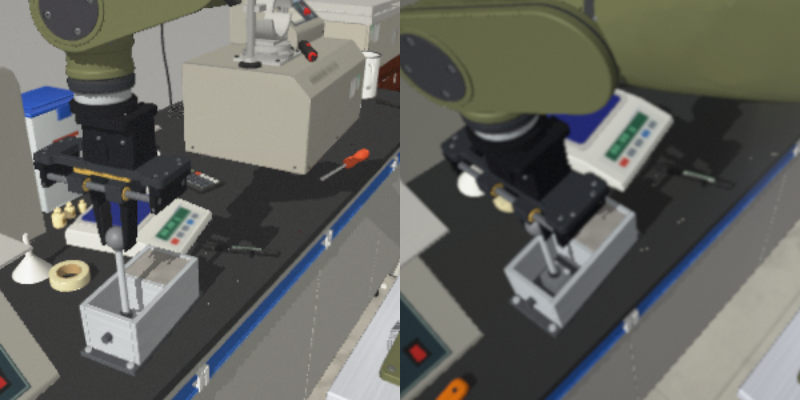

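It stands in the compartment, with the rod near vertical at (120,280) in the side crop. I'll take off the pressure, release and withdraw upward.

servo_tool(
  grip_force=3,
  moves=[
    {"tx":0,"ty":0,"tz":-1,"roll":0,"claw":0},
    {"tx":0,"ty":0,"tz":-1,"roll":0,"claw":0},
    {"tx":0,"ty":0,"tz":-1,"roll":0,"claw":0.35},
    {"tx":0,"ty":0,"tz":-1,"roll":0,"claw":0.5},
    {"tx":0,"ty":0,"tz":-1,"roll":0,"claw":0.8},
  ],
)

```text
clock: 17.6
position: [0.4221, 0.2136, 0.1537]
ee_rot: [0.665, 0.747, -0.001, -0.0]
ft_force: [0.3, 0.1, -0.2]
opening: 0.0438
grasp_force: 0.0
```

servo_tool(
  moves=[
    {"tx":0,"ty":0,"tz":-1,"roll":0,"claw":0.8},
    {"tx":0,"ty":0,"tz":-1,"roll":0,"claw":0.8},
    {"tx":0,"ty":0,"tz":-1,"roll":0,"claw":0.8},
    {"tx":0,"ty":0,"tz":-1,"roll":0,"claw":0.8},
    {"tx":0,"ty":0,"tz":-1,"roll":0,"claw":0.8},
  ],
)

```text
clock: 18.1
position: [0.4227, 0.2139, 0.1557]
ee_rot: [0.665, 0.747, 0.0, 0.0]
ft_force: [0.1, -0.3, -0.0]
opening: 0.0756
grasp_force: 0.0
```

servo_tool(
  moves=[
    {"tx":0,"ty":0,"tz":-15,"roll":0,"claw":0.8},
    {"tx":0,"ty":0,"tz":-40,"roll":0,"claw":0.8},
    {"tx":0,"ty":0,"tz":-70,"roll":0,"claw":0.8},
    {"tx":0,"ty":0,"tz":-100,"roll":0,"claw":0.8},
    {"tx":0,"ty":0,"tz":-120,"roll":0,"claw":0.8},
  ],
)

```text
clock: 18.6
position: [0.4235, 0.2142, 0.2797]
ee_rot: [0.665, 0.747, 0.002, 0.001]
ft_force: [0.5, 1.0, 0.3]
opening: 0.0759
grasp_force: 0.0
```

servo_tool(
  moves=[
    {"tx":0,"ty":0,"tz":-10,"roll":0,"claw":0.8},
    {"tx":0,"ty":0,"tz":-10,"roll":0,"claw":0.8},
    {"tx":0,"ty":0,"tz":-10,"roll":0,"claw":0.8},
    {"tx":0,"ty":0,"tz":-10,"roll":0,"claw":0.8},
  ],
)

```text
clock: 19.0
position: [0.422, 0.2136, 0.284]
ee_rot: [0.665, 0.747, -0.001, -0.001]
ft_force: [-0.6, 0.9, -0.9]
opening: 0.076
grasp_force: 0.0
```

```bash
python3 t.py fin
python3 - <<'E'
from h import *
a=cv2.imread("pics/fin_side.png")[40:340,120:420]; b=cv2.imread("pics/fin_scene.png")[100:400,80:380]
cv2.imwrite("pics/fin.png",np.hstack([cv2.resize(a,(400,400)),cv2.resize(b,(400,400))]))
E
```

```text
19.0 [0.42202691 0.21358947 0.28396996] 0.07598454063759422 0.0
side 0.74 609 axis [-0.022  0.048  0.999] ctr [0.418 0.221 0.126] [[0.407, 0.203, 0.042], [0.433, 0.233, 0.182]]
scene 0.8 756 axis [ 0.001  0.011 -1.   ] ctr [0.418 0.22  0.106] [[0.407, 0.204, 0.021], [0.435, 0.233, 0.182]]
```

View pics/fin.png

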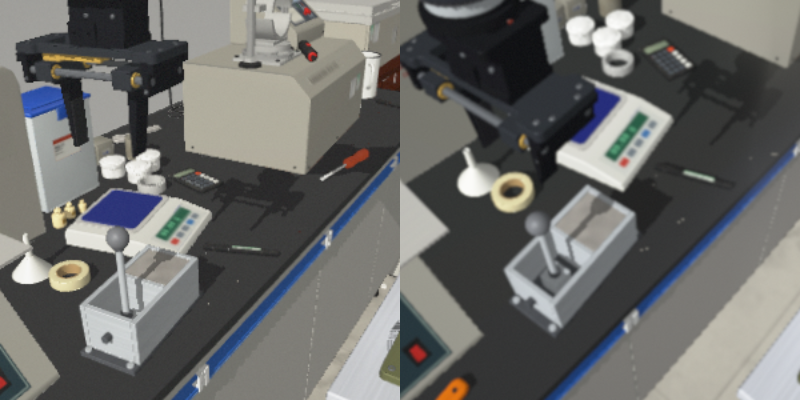

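The tamper stands upright in the empty compartment, with the knob at (118,238) in the side crop and the gripper well clear.

```bash
python3 -c "
from bench import ctrl; print(ctrl.finish_job())"
```

```text
the job is handed in; nothing more can be done
None
```

The tamper is standing upright on the base plate in the empty compartment, released with the gripper clear; I handed the job in at about 19 s of the 67 s allowed.

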